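# Load a ring gauge and index the inspection table to its next station

## Robot

A 6-joint arm with a two-finger parallel gripper is mounted at the origin on the work surface. World frame = base frame: x ahead of the robot, y to its left, z up, the work surface at z = 0. Lengths are in mm, angles in rad, forces in N, time in s.
With the tool pointing down it reaches from about 350 to 875 mm from the base axis. Payload 4.2 kg.
Tool frame: the origin (TCP) lies at the very end of the fingers, on their centre line; the grasp point (between the pads) lies 19 mm behind it (arm.tcp_to_grasp is the x of the grasp point in the tool frame, in mm); x points along the fingers, z is the direction in which the jaws open and shut, and the axes are right-handed (so a half turn about x gives the same grasp; the last joint's range is limited). The gripper opens to 85 mm and grips with 20 to 120 N. Pads are 22 mm wide; open, the fingers measure 114 mm over their backs; the gripper's body (76 mm by 85 mm) begins 54 mm behind the grasp point. The pads swing forward as they close: fully open they stand 13 mm farther back than shut.
Start: joints at [-1.019, 0.385, 0.008, 0, -1.194, -0.259], TCP at [180.412, -598.373, 231.312] pointing down, gripper open.
Joint ranges: [-3.14, 3.14], [-1.21, 2.06], [-1.07, 1.41], [-3.16, 2.05], [-2.99, -0.16], [-3.1, 3.1]. Speed limits (rad/s): [2.79, 2.79, 3.14, 3.14, 3.14, 3.14].

## Interface

Orientations are given as a unit quaternion [x, y, z, w].
In Python, from bench import status, get_image, job, arm gives the robot as it stands.
- The arm moves only by the tool apply_moves, never from a script. Its argument "targets" is text: rows parted by semicolons, each of 5 numbers parted by spaces: the shift along the tool's x, y, z in mm, then the turn about the tool's x in degrees, then the gripper's target within -1 to 1 (shut at 1, half-way at 0, fully open at -1). In form: dx dy dz spin hand; .... A call has 1 to 10 rows; each row is the pose to reach, as a shift and turn from the pose commanded when the call began, along the tool's axes at that moment; what a row does not reach only later rows make up. A row lasts 1/12 s, in which the tool goes at most 41.7 mm and 7.16 degrees, less where a joint would pass 70% of its speed; a pose out of reach is approached as far as the arm can. A call with a gripper value outside its range is refused whole. The fingers move at their own pace and stop on an object; the grip force is fixed at half the most. Time passes only in rows, so rows that repeat a pose let the fingers close. It gives the time, the measured TCP pose, the force and the opening at its end, in the units of the state.
- status.read_state(): the state, without advancing time (a new reading comes with each control period).
- get_image(name): name is "side" or "top" or "wrist"; returns a dict with "img" (420x560x3 uint8, red, green, blue), "mtx" (3x3 intrinsics, pixels), "world_from_camera" (4x4, takes a point from camera to world coordinates). Camera axes: x right, y down, z forward; pixel columns grow to the right and rows downward; lengths in mm; the calibration is good to about 2 mm. A picture is of the moment at which its call begins. There is no depth.
- job.job_done(): hands the job in, once; it reports no verdict.
The state is a dict: "clock": time; "joints": joint angles; "joint_vel": joint speeds; "joint_efforts": joint torques, N m; "position": TCP position; "ee_rot": TCP orientation; "contact_force": force on the tool from outside, world axes, zero at the start; "wrist_torque": the same for the moment, N m; "gripper_width": finger opening in mm.
Only numpy, scipy, OpenCV 4.12 (cv2) and the standard library are available. Lean on these libraries where they do the work, as an engineer would, in place of code of your own. Each camera call takes 0.05 s, during which the arm holds its last target.

## Task

Set the steel ring over the bare post of the index table so that it lies flat on the plate. Then push the table anticlockwise (seen from above) by its red-topped knob until the spring plunger under the plate has dropped fully home in the next station and the table stands firm against it. Push gently with the fingers rather than gripping the knob, never harder than 25 N, and leave the other things on the bench alone.

Things in the scene. Friction and masses are not known exactly. Their poses are not given: they have to be found in the camera images.
- base: Fixed grey drum under the index table, 236 mm across, 52 mm high; origin on the turning axis at bench height, z up. Beyond the plate's far edge a grey inspection camera (60 x 60 mm, 110 mm high, 40 mm black lens at 78 mm height, its front 183 mm from the axis) stands fixed on the bench; just where round the axis is not measured.
- axis (a point): Centre of the aluminium plate's top face, on the turning axis, 65 mm above the bench; turns with the plate. Plate 270 mm across, 12 mm thick. On it: one bare post and four fixed brass bushes (40 mm across, 30 mm high above the plate), evenly spaced at 85 mm radius, a hub (60 mm across, 10 mm high) and the knob.
- plate (a joint): Plate angle, rad, growing anticlockwise from above; its zero is unrelated to the stations. Stations are 1.257 apart; the plate starts between two, the next lying about 0.15 to 1.1 on: exactly where is unknown and must be felt. Dry friction (about 4 N at the knob) keeps the plate where it is left. At the station it meets a solid stop and turns no further.
- plunger (a joint): How far the spring plunger hidden under the plate is held down, m: about 0.0045 riding between stations, about 0 when home (home: under 0.0012). It rises along a 30 deg ramp over the last 9 mm of plate travel (at 92 mm radius); friction keeps the plate from being drawn in, so it must be pushed right up to the stop. Noisy reading.
- knob (a point): Top centre of the upright push knob, 66 mm above the plate's top face (131 mm above the bench), at 120 mm radius, on the robot's side of the table. A 14 mm steel pin with a 17 mm red cap over its top 14 mm and a 22 mm collar on its lowest 6 mm.
- post (a point): Foot of the bare steel post, at plate-top height (65 mm above the bench), at 85 mm radius on the far side of the plate. The post is 18 mm in diameter and 16 mm high with a tapered top.
- ring: Loose plain steel ring: 44 mm outside, 26 mm bore, 24 mm high, about 0.16 kg, lying flat on the bench to the left or right of the table; origin at the centre of its underside, z along the bore.
- plug: Brass plug gauge standing upright: 40 mm across at the foot, 24 mm across in its upper half, 50 mm high; origin under its centre. Leave it alone. It stands at the other side from the ring.
- bottle: White bottle with blue cap, 54 mm across, 130 mm high, origin under its centre. Leave it alone.
- case: Closed wooden case, 110 x 70 x 35 mm, origin under its centre. Leave it alone.
Things that resemble listed ones, but are neither listed nor needed, are in the scene too. Several things have the shape of the ring; the one meant has the colours described above.

How it is judged:
By the outcome, as a careful person would: the job done as asked, in the order asked, and still so for the second after the job is handed in, with the robot touching nothing.
It also fails if it takes over 72 s, if anything falls off the work surface, if the arm or the gripper's body presses on something with over 40 N, if the wrist force passes 120 N, or if a joint passes its speed limit or range.

## Working session

There is one attempt and no reset: what is moved stays moved. The work goes in short steps, Python scripts to look and compute and a tool call to move; the robot and the scene stay as the last step left them, time stands still between calls to the robot, and variables do not carry over. Pictures are saved under pics/ and viewed, and the job is handed in when it is done.

Besides the shell and the picture viewer there is one more tool, called after "Request:" in YAML: its name, and indented under it one key for each argument. apply_moves: Moves the arm, as the interface text tells. Its arguments: {"type":"object","properties":{"targets":{"type":"string"}},"required":["targets"]}

```bash
mkdir -p pics; ls
python3 - <<'E'
from bench import status,get_image,job,arm
import cv2
print(status.read_state()); print([a for a in dir(arm) if a[0]!='_'], arm.tcp_to_grasp)
for n in("side","top","wrist"):
    d=get_image(n); cv2.imwrite(f"pics/{n}0.png",d["img"][:,:,::-1]); print(n,d["mtx"].tolist(),d["world_from_camera"].round(3).tolist())
E
```

```text
pics
{'clock': 0.0, 'joints': array([-1.01937307e+00,  3.85513179e-01,  6.60618750e-03, -5.19376957e-04,
       -1.19396265e+00, -2.58585834e-01]), 'joint_vel': array([-1.42692851e-03, -1.58134417e-03, -8.86850061e-04, -7.30413240e-04,
        2.34932123e-05,  2.98590379e-05]), 'joint_efforts': array([ 7.07798736e-04, -3.92290986e+01,  1.88407588e+01,  4.18633953e+00,
       -4.63823089e-03,  1.41138887e-06]), 'position': array([ 180.26328524, -597.82551142,  230.23704078]), 'ee_rot': array([-0.56694002,  0.42132541,  0.56817455,  0.42218668]), 'contact_force': array([0.58950899, 0.44328404, 0.34050856]), 'wrist_torque': array([ 0.01228887, -0.01518866,  0.03425025]), 'gripper_width': 85.48130072761244}
['IKError', 'tcp_to_grasp'] -18.700000000000003
side [[472.0949507735694, 0.0, 277.6378404450304], [0.0, 472.0949507735694, 205.09812283459692], [0.0, 0.0, 1.0]] [[0.998, -0.046, 0.043, 505.599], [-0.063, -0.759, 0.648, -712.395], [0.003, -0.649, -0.76, 896.844], [0.0, 0.0, 0.0, 1.0]]
top [[466.8091351171433, 0.0, 277.5929692217671], [0.0, 466.8091351171433, 207.10833856941792], [0.0, 0.0, 1.0]] [[0.017, -0.997, 0.077, 461.662], [-1.0, -0.017, 0.001, -22.34], [-0.0, -0.077, -0.997, 1390.899], [0.0, 0.0, 0.0, 1.0]]
wrist [[326.022303778241, 0.0, 282.3538364095395], [0.0, 326.022303778241, 206.7476033730001], [0.0, 0.0, 1.0]] [[-0.289, 0.909, 0.301, 103.752], [0.957, 0.273, 0.093, -620.724], [0.003, 0.315, -0.949, 372.938], [0.0, 0.0, 0.0, 1.0]]
```

View pics/side0.png

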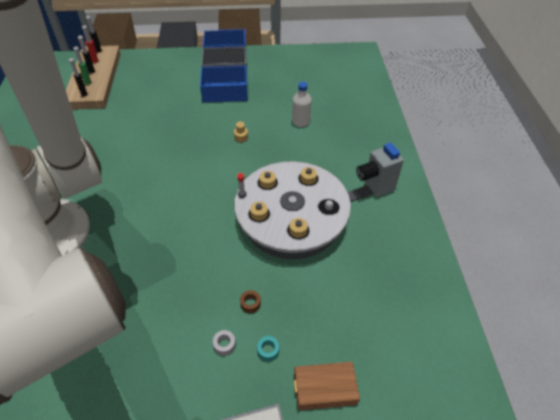

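View pics/top0.png

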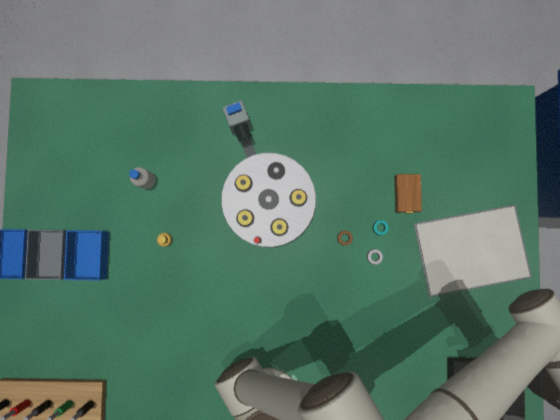

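View pics/wrist0.png

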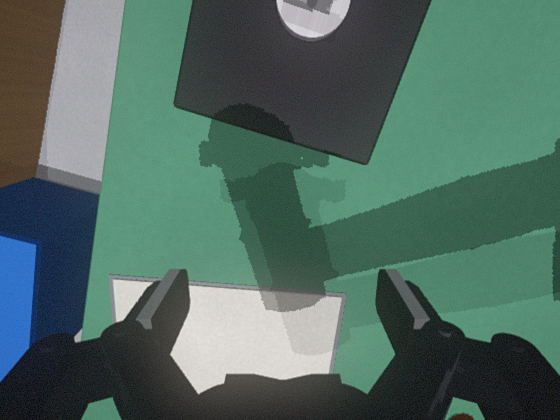

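Ring candidates in the top view are brown (344,238), cyan (380,228) and silver/grey (375,257). The silver one matches "steel". I'll check it and the table in close crops.

```bash
cat > h.py <<'E'
from bench import status,get_image,job,arm
import cv2,numpy as np
from scipy.spatial.transform import Rotation as R
def cam(n):
    return get_image(n)
def p2w(d,u,v,z):
    K=np.array(d["mtx"]);T=np.array(d["world_from_camera"])
    r=T[:3,:3]@np.linalg.solve(K,[u,v,1]);o=T[:3,3]
    return o+r*(z-o[2])/r[2]
def w2p(d,p):
    K=np.array(d["mtx"]);T=np.array(d["world_from_camera"])
    q=K@(T[:3,:3].T@(np.array(p)-T[:3,3]));return q[:2]/q[2]
def crop(d,name,x0,y0,w,h,s):
    c=d["img"][y0:y0+h,x0:x0+w,::-1]
    cv2.imwrite("pics/"+name,cv2.resize(c,None,fx=s,fy=s,interpolation=cv2.INTER_CUBIC))
def tool(target):
    "shift in tool axes from the present measured pose to world target TCP"
    s=status.read_state();M=R.from_quat(s["ee_rot"]).as_matrix()
    return M.T@(np.array(target)-s["position"]),M
E
python3 - <<'E'
from h import *
d=cam("top"); crop(d,"t1.png",210,90,200,190,4 if 0 else 3.1)
crop(d,"t2.png",325,210,75,65,8)
d2=cam("side"); crop(d2,"s1.png",220,120,200,140,4)
crop(d2,"s2.png",200,280,100,80,6)
E
```

```text
(no output)
```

View pics/t1.png

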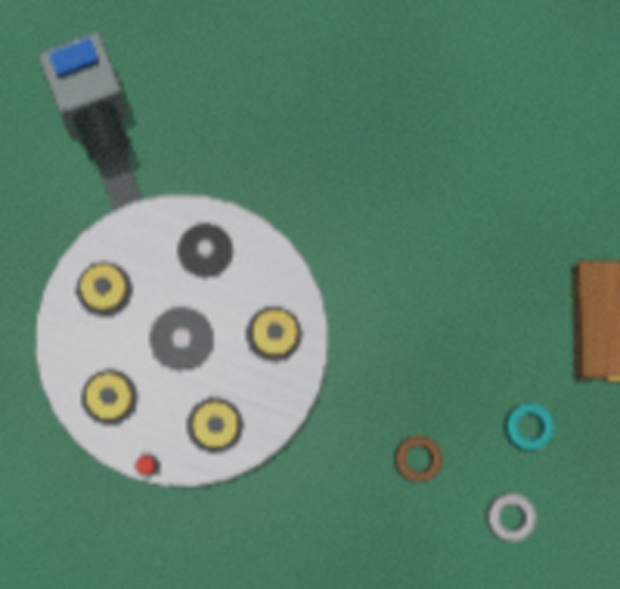

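View pics/t2.png

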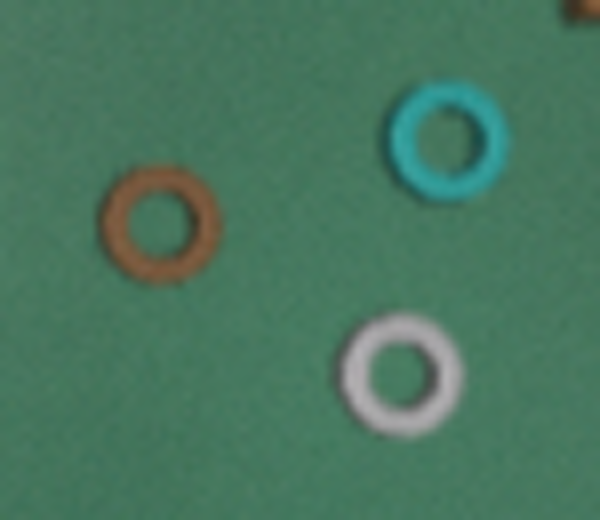

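View pics/s1.png

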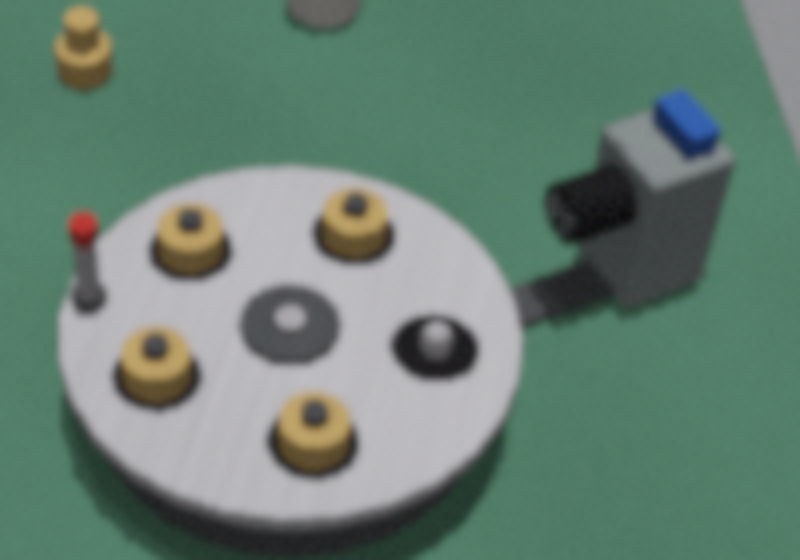

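View pics/s2.png

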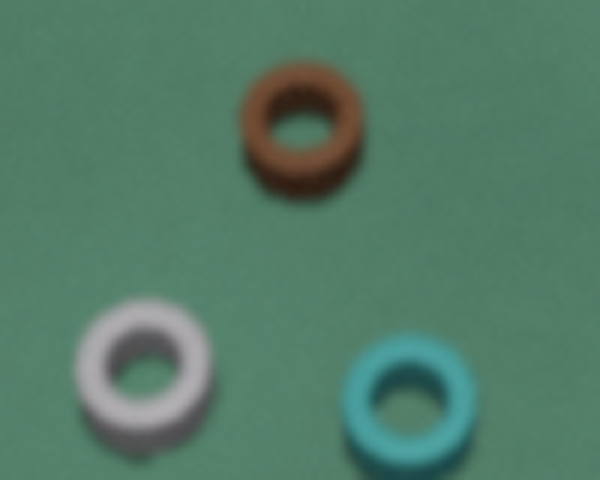

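The crop confirms the silver-grey ring is the steel one: top (375.2,256.9), side about (224,341). Now I'll work out the positions.

Run:
```python
from h import *
d=cam("top");s=cam("side")
print("ring top",p2w(d,325+402/8-.4,210+375/8-.4,24),"side",p2w(s,200+144/6,280+364/6,24))
print("post top",p2w(d,210+206/3.1,90+248/3.1,81),"side tip",p2w(s,220+435/4,120+328/4,81), "disc side",p2w(s,220+435/4,120+347/4,65),"disc top",p2w(d,210+206/3.1,90+250/3.1,65))
print("knob",p2w(d,210+147/3.1,90+465/3.1,131),p2w(s,220+82/4,120+216/4,131))
print("hub top",p2w(d,210+182/3.1,90+338/3.1,75),p2w(s,220+290/4,120+322/4,75))
# plate ellipse fit
g=cv2.cvtColor(d["img"],cv2.COLOR_RGB2HSV);m=((g[...,1]<40)&(g[...,2]>130)).astype(np.uint8)
cs,_=cv2.findContours(m,cv2.RETR_EXTERNAL,cv2.CHAIN_APPROX_NONE)
for c in cs:
    if cv2.contourArea(c)>300:
        e=cv2.minEnclosingCircle(cv2.convexHull(c));f=cv2.fitEllipse(c);print(cv2.contourArea(c),e,f,p2w(d,*f[0],65))
    elif cv2.contourArea(c)>60: f=cv2.fitEllipse(c);print(f,p2w(d,*f[0],24))
print("bushes")
for u,v in((104,287),(109,396),(215,424),(275,332)): print(p2w(d,210+u/3.1,90+v/3.1,95))
print("cam top", p2w(d,210+85/3.1,90+72/3.1,110))
print("plug",p2w(d,164.5,240,50),"brown",p2w(d,344.6,238,24),"cyan",p2w(d,380.5,228,24))
```

```text
ring top [ 427.40924238 -306.02687588   24.        ] side [ 428.66518011 -309.44202205   24.        ]
post top [667.83490223 -15.44397624  81.        ] side tip [669.17076533 -14.88321572  81.        ] disc side [670.44130083 -15.63278733  65.        ] disc top [668.48758056 -15.39121146  65.        ]
knob [468.95165109  32.32056337 131.        ] [471.15886748  37.66183576 131.        ]
hub top [585.48340696   5.10382102  75.        ] [ 5.87406724e+02 -1.11621195e-01  7.50000000e+01]
452.5 ((450.0, 418.5), 22.005781173706055) ((451.65887451171875, 412.1068115234375), (19.033817291259766, 42.574073791503906), 85.97586822509766) [   5.28883909 -509.41027274   65.        ]
1272.5 ((339.0, 416.5), 37.03049087524414) ((345.65643310546875, 406.73297119140625), (32.93083190917969, 72.87622833251953), 81.04415893554688) [  14.77995428 -217.30041075   65.        ]
518.5 ((236.45396423339844, 393.49249267578125), 21.783157348632812) ((235.61138916015625, 394.3441162109375), (32.709720611572266, 37.795806884765625), 160.0904083251953) [42.93591516 86.93516686 65.        ]
((374.9149475097656, 2
[... 1178 characters left out ...]
   ]
((4.5042572021484375, 87.71011352539062), (9.585329055786133, 20.953689575195312), 174.54295349121094) [912.01358517 803.73599781  24.        ]
37643.0 ((283.5, 68.0), 273.5019226074219) ((282.8553161621094, 41.90391540527344), (94.14469146728516, 584.5257568359375), 90.85005187988281) [1049.17620483  -27.72751      65.        ]
bushes
[628.61272794  75.85685418  95.        ]
[530.29348471  69.18241757  95.        ]
[506.78331716 -26.25495983  95.        ]
[590.41533523 -78.87008381  95.        ]
cam top [821.58821647  96.19968058 110.        ]
plug [464.98085591 302.06506042  50.        ] brown [ 479.64620256 -217.61881528   24.        ] cyan [ 510.60344695 -322.50310216   24.        ]
```

Run:
```python
from h import *
s,M=tool([428,-307,170]); print("shift",s);print(M.round(3)); print("jaw ang",np.degrees(np.arctan2(M[1,2],M[0,2])))
# joint6 vs spin: yaw about base
print(status.read_state()["joints"])
```

```text
shift [  61.13833085 -321.16078069  207.35383904]
[[-0.    -0.957 -0.289]
 [ 0.001 -0.289  0.957]
 [-1.     0.     0.001]]
jaw ang 106.77439416812871
[-1.01939889e+00  3.84924694e-01  7.59947891e-03 -7.68036409e-05
 -1.19402275e+00 -2.58600733e-01]
```

Request:
apply_moves:
  targets: "6 -32 20 0 -1; 12 -64 41 0 -1; 18 -96 62 0 -1; 24 -128 83 0 -1; 30 -160 104 0 -1; 36 -193 125 0 -1; 42 -225 146 0 -1; 48 -257 166 0 -1; 55 -289 187 0 -1; 61 -321 207 0 -1"

```text
clock: 1.18
position: [428.9, -305.8, 170.2]
ee_rot: [0.568, -0.422, -0.567, -0.422]
contact_force: [0.4, -0.5, -0.1]
gripper_width: 85.3
```

Request:
apply_moves:
  targets: "0 0 0 0 -1; 0 0 0 0 -1"

```text
clock: 1.35
position: [429.1, -306.0, 170.0]
ee_rot: [-0.568, 0.421, 0.569, 0.421]
contact_force: [-0.5, -0.4, -0.0]
gripper_width: 85.1
```

Run:
```python
from h import *
d=cam("wrist"); crop(d,"w1.png",0,0,560,420,1.4)
s=status.read_state();print(s["position"],s["contact_force"])
print(w2p(d,[428,-307,24]))
```

```text
[ 428.37443    -306.98258479  170.28676054] [-0.75094264  0.54803322 -0.50252402]
[280.79545004 188.80327373]
```

View pics/w1.png

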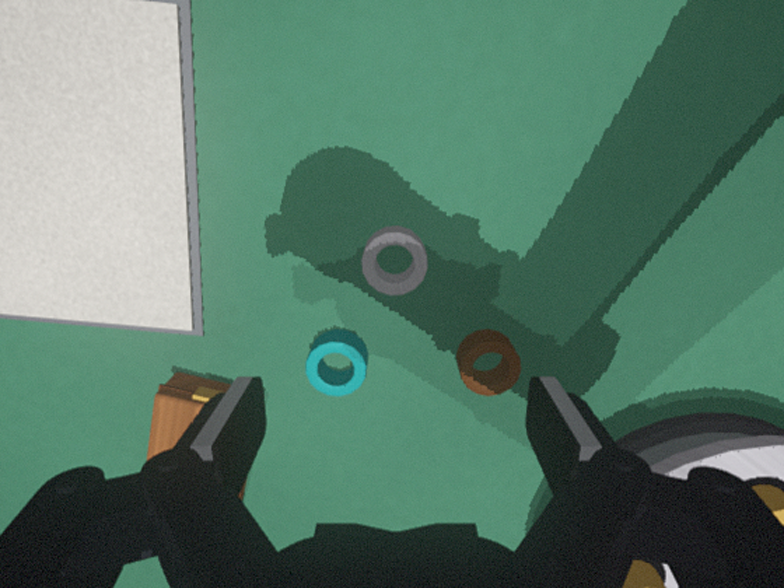

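The wrist view shows the grey ring at (281.8,188.3), teal left-below and brown right-below, neither in the fingers' way. I'll refine and descend.

Run:
```python
from h import *
d=cam("wrist"); crop(d,"w2.png",240,150,90,80,8)
s=status.read_state();print(s["position"])
print(p2w(d,281.8,188.3,24))
```

```text
[ 427.9286349  -307.64420485  170.43623825]
[ 426.67067245 -307.22741004   24.        ]
```

View pics/w2.png

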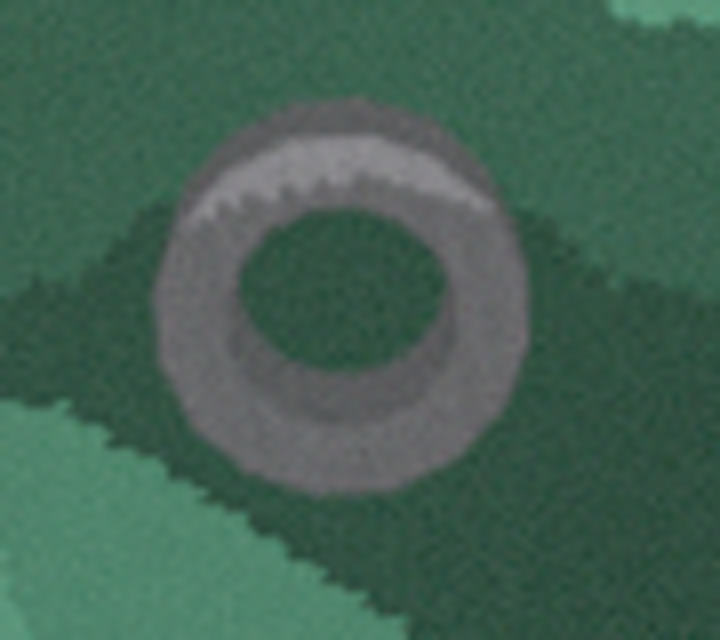

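Request:
apply_moves:
  targets: "30 1 0 0 -1; 60 1 0 0 -1; 90 1 0 0 -1; 115 1 0 0 -1; 135 1 0 0 -1; 150 1 0 0 -1; 160 1 0 0 -1; 166 1 0 0 -1; 166 1 0 0 -1"

```text
clock: 2.2
position: [426.1, -308.4, 3.5]
ee_rot: [-0.567, 0.422, 0.568, 0.422]
contact_force: [-0.2, 0.6, 0.6]
gripper_width: 85.7
```

Request:
apply_moves:
  targets: "0 0 0 0 1; 0 0 0 0 1; 0 0 0 0 1; 0 0 0 0 1; 0 0 0 0 1; 0 0 0 0 1; 0 0 0 0 1; 0 0 0 0 1; 0 0 0 0 1; 0 0 0 0 1"

```text
clock: 3.03
position: [427.7, -308.1, 5.8]
ee_rot: [0.568, -0.421, -0.567, -0.422]
contact_force: [-1.0, 0.3, 5.7]
gripper_width: 42.4
```

Run:
```python
from h import *
d=cam("wrist"); crop(d,"w3.png",100,100,360,320,1.8)
s=status.read_state();print(s["position"],s["contact_force"],s["gripper_width"],s["clock"])
```

```text
[ 427.71025804 -308.06643751    5.81968771] [-2.10851568  0.30554967  5.97714963] 42.097615585079815 3.0833
```

View pics/w3.png

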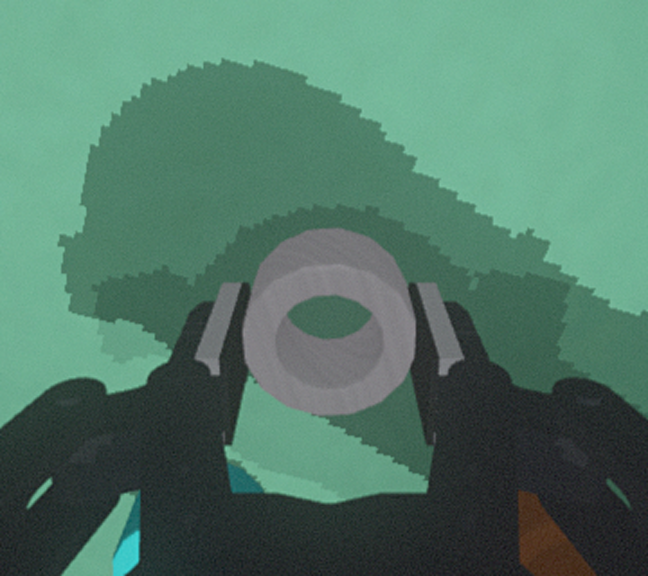

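Request:
apply_moves:
  targets: "-20 0 0 0 1; -45 0 0 0 1; -80 0 0 0 1; -120 0 0 0 1; -150 0 0 0 1; -165 0 0 0 1; -165 0 0 0 1"

```text
clock: 3.67
position: [429.2, -308.6, 174.0]
ee_rot: [0.571, -0.421, -0.564, -0.422]
contact_force: [0.8, 0.3, -2.5]
gripper_width: 42.0
```

Run:
```python
from h import *
d=cam("wrist"); crop(d,"w4.png",100,100,360,320,1.8)
P=[]
for i in range(3):
    s=status.read_state();P.append(s["position"]);cam("top")
print(np.mean(P,0),s["contact_force"],s["gripper_width"],s["clock"])
print(tool([668.5,-15.3,170])[0])
```

```text
[ 426.74171519 -307.40302452  169.47207824] [-0.16294668  0.78032305 -2.90631582] 42.13841765642146 3.8167
[  -2.78131934 -316.54846707  209.44009266]
```

View pics/w4.png

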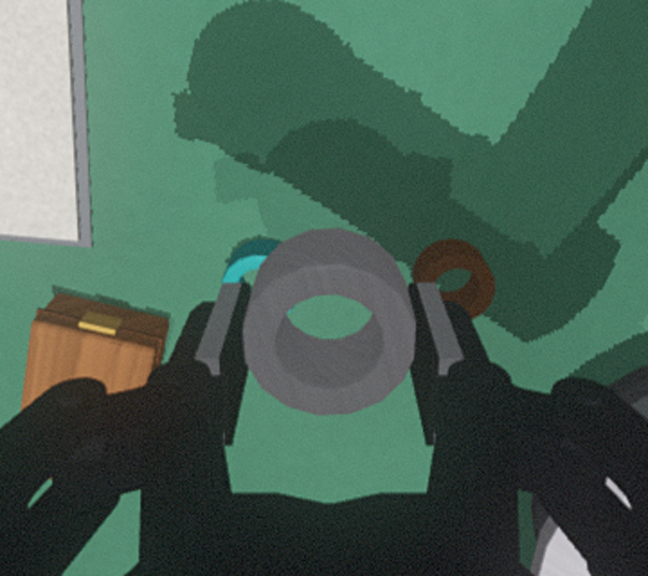

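The ring is held square. Carrying it over the post.

Request:
apply_moves:
  targets: "0 -32 21 0 1; 0 -64 42 0 1; 0 -96 63 0 1; 0 -128 84 0 1; 0 -160 105 0 1; 0 -192 126 0 1; 0 -224 147 0 1; 0 -256 168 0 1; 0 -288 189 0 1; 0 -310 204 0 1"

```text
clock: 4.7
position: [665.9, -20.4, 166.2]
ee_rot: [-0.567, 0.422, 0.569, 0.42]
contact_force: [0.2, -0.4, -1.3]
gripper_width: 41.9
```

Request:
apply_moves:
  targets: "-2 -6 5 0 1; -2 -6 5 0 1; -2 -6 5 0 1; -2 -6 5 0 1"

```text
clock: 5.03
position: [668.0, -17.6, 170.2]
ee_rot: [-0.567, 0.423, 0.568, 0.421]
contact_force: [0.5, -0.6, -1.6]
gripper_width: 42.2
```

Run:
```python
from h import *
d=cam("wrist"); crop(d,"w5.png",100,100,360,320,1.8)
P=[]
for i in range(4):
    s=status.read_state();P.append(s["position"]);t=cam("top")
print(np.mean(P,0),s["contact_force"],s["gripper_width"],s["clock"],s["joints"])
sd=cam("side");crop(sd,"s5.png",220,90,200,170,4);crop(t,"t5.png",220,100,110,100,6)
print(w2p(d,[668.5,-15.3,81]))
```

```text
[668.38692446 -17.79014598 171.18483237] [-0.37295203  0.48451496 -1.78993369] 42.019954191013326 5.2333 [ 2.14864076e-01  5.01087102e-01  4.23393558e-02 -5.14515950e-05
 -1.11210385e+00 -1.49422742e+00]
[284.11829811 212.11032734]
```

View pics/w5.png

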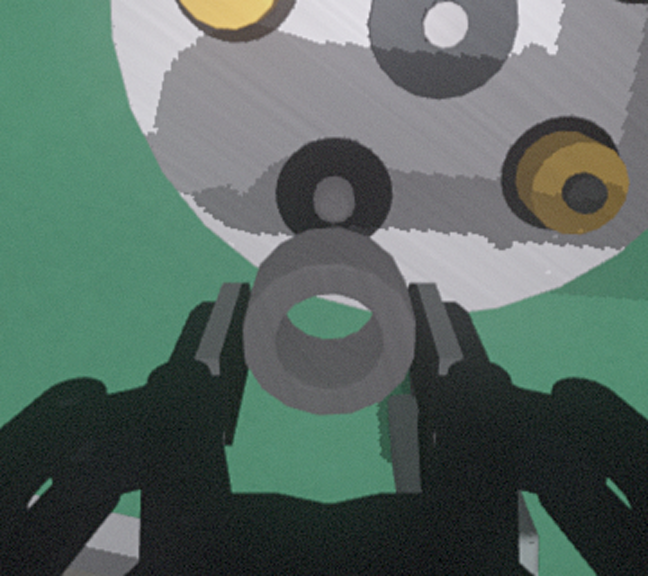

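View pics/s5.png

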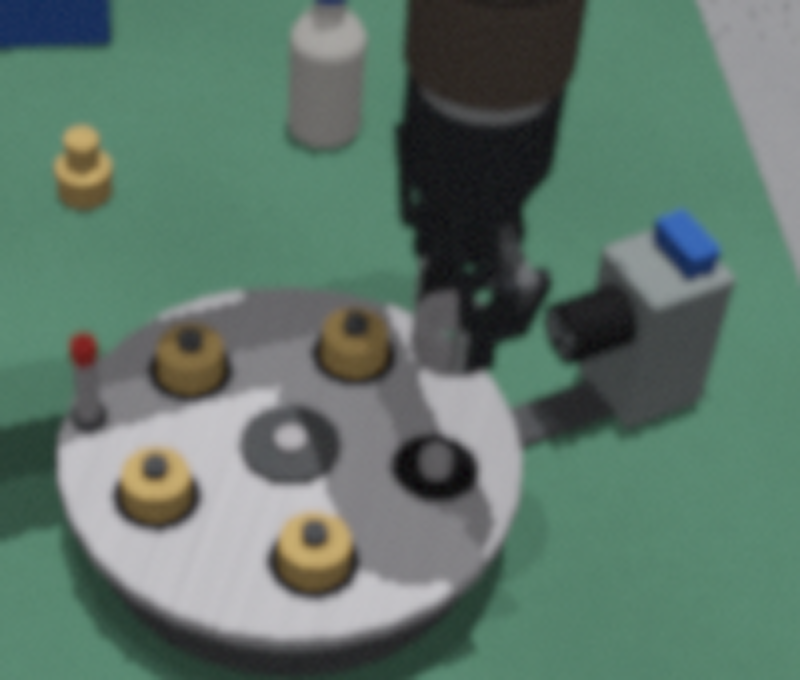

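Run:
```python
from h import *
d=cam("wrist")
g=cv2.resize(d["img"][140:300,220:350,::-1],None,fx=6,fy=6,interpolation=cv2.INTER_CUBIC)[:600];cv2.imwrite("pics/w6.png",cv2.resize(d["img"][170:260,240:350,::-1],None,fx=6,fy=6,interpolation=cv2.INTER_CUBIC))
print("post",p2w(d,285.5,211.1,81),p2w(d,284.8,205,65))
for z in (185,190,195): print("ring",z,p2w(d,283.05,288.3,z))
P=np.mean([(cam("wrist"),status.read_state()["position"])[1] for _ in range(4)],0);print(P)
```

```text
post [669.18016009 -14.0127081   81.        ] [669.64761652 -14.2918884   65.        ]
ring 185 [670.84953034 -15.75976671 185.        ]
ring 190 [667.81003035 -16.68995802 190.        ]
ring 195 [664.77053036 -17.62014932 195.        ]
[669.1799922  -16.77546489 171.51386183]
```

View pics/w6.png

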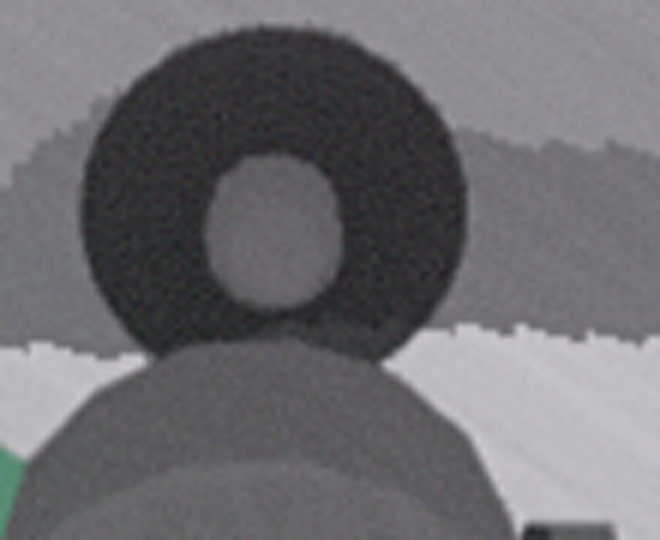

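Request:
apply_moves:
  targets: "0 -1 2 0 1; 20 -1 2 0 1; 45 -1 2 0 1; 65 -1 2 0 1; 75 -1 2 0 1; 79 -1 2 0 1; 79 -1 2 0 1; 79 -1 2 0 1"

```text
clock: 6.25
position: [670.6, -14.2, 93.4]
ee_rot: [0.568, -0.421, -0.567, -0.422]
contact_force: [0.2, -0.3, -1.8]
gripper_width: 42.1
```

Run:
```python
from h import *
P=[]
for _ in range(4):
    d=cam("wrist");s=status.read_state();P.append(s["position"])
print(np.mean(P,0),s["contact_force"])
crop(d,"w7.png",200,180,170,160,4)
sd=cam("side");crop(sd,"s7.png",270,120,150,110,5)
```

```text
[670.66033203 -14.14882021  93.92387266] [ 0.67418048 -0.4897886  -1.91787263]
```

View pics/w7.png

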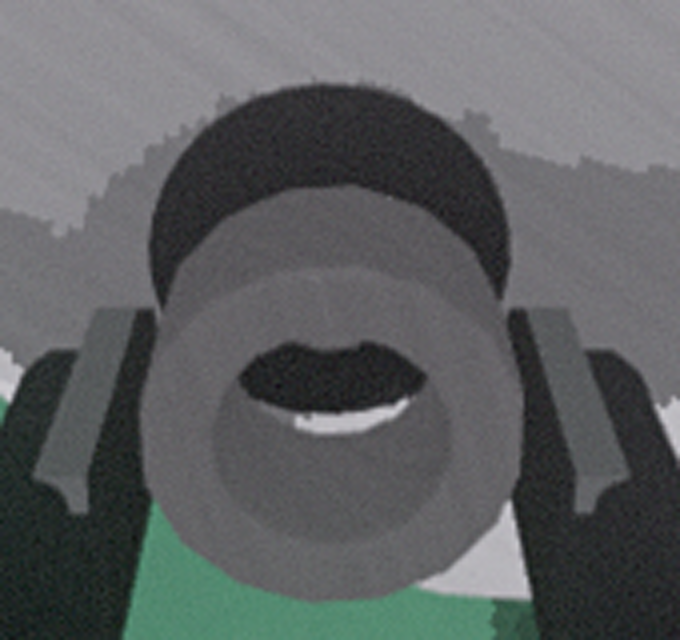

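View pics/s7.png

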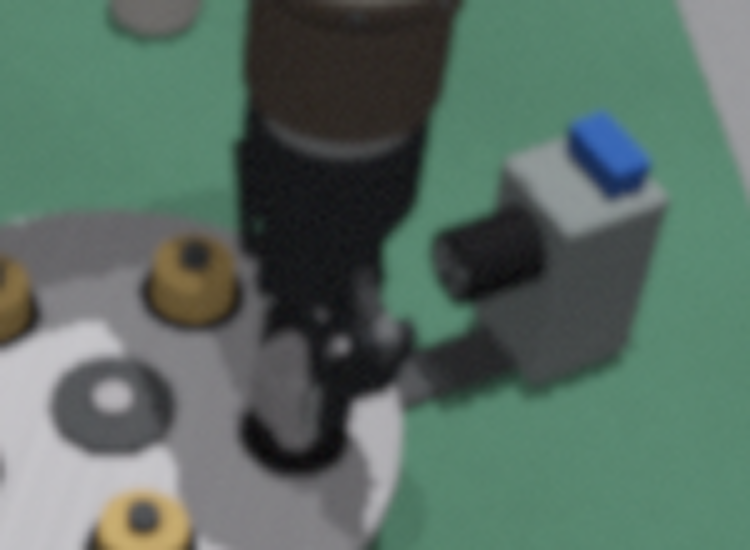

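Run:
```python
from h import *
d=cam("wrist")
a=p2w(d,282.5,201.3,65);b=p2w(d,283,283,65);print("disc",a,b,(a+b)/2,np.linalg.norm(a-b))
# ring: fit center (x,y,z_top) s.t. projected top-face circle bounds match: left141,right522,top~266,bottom600
from scipy.optimize import least_squares
t=np.linspace(0,2*np.pi,200)
obs=np.array([200+141/4,200+522/4,180+266/4,180+600/4])
def f(p,r=22):
    q=np.array([w2p(d,[p[0]+r*np.cos(k),p[1]+r*np.sin(k),p[2]]) for k in t])
    return np.array([q[:,0].min(),q[:,0].max(),q[:,1].min(),q[:,1].max()])-obs
s=least_squares(f,[669,-15,112]);print("ring top centre",s.x,s.fun)
```

```text
disc [645.02541927 -21.07106545  65.        ] [694.1405388   -5.93845408  65.        ] [669.58297904 -13.50475977  65.        ] 51.39349076889032
ring top centre [673.7296284  -12.26994721 105.77316901] [-0.20113873  0.20103891  0.22144033 -0.24303761]
```

Run:
```python
from h import *
P=[]
for _ in range(6):
    sd=cam("side");s=status.read_state();P.append(s["position"])
print(np.array(P).round(1).tolist())
I=np.mean([cam("side")["img"] for _ in range(4)],0)
c=I[165:225,305:360,::-1]; c=np.clip((c-10)*1.8,0,255).astype(np.uint8)
cv2.imwrite("pics/s8.png",cv2.resize(c,None,fx=10,fy=10,interpolation=cv2.INTER_CUBIC))
for p in ([669,-14.5,65],[669,-14.5,81],[669,-14.5,87],[671,-14.5,87],[669,-14.5,111]): print(p,(w2p(sd,p)-[305,165])*10)
```

```text
[[669.9, -14.3, 93.0], [669.8, -14.3, 92.8], [669.8, -14.3, 92.7], [669.7, -14.3, 92.5], [669.7, -14.3, 92.4], [669.6, -14.3, 92.3]]
[669, -14.5, 65] [230.65638881 414.06059652]
[669, -14.5, 81] [236.53481809 368.76968274]
[669, -14.5, 87] [238.77352874 351.52132502]
[671, -14.5, 87] [247.49633108 351.11917419]
[669, -14.5, 111] [247.92165224 281.03874313]
```

View pics/s8.png

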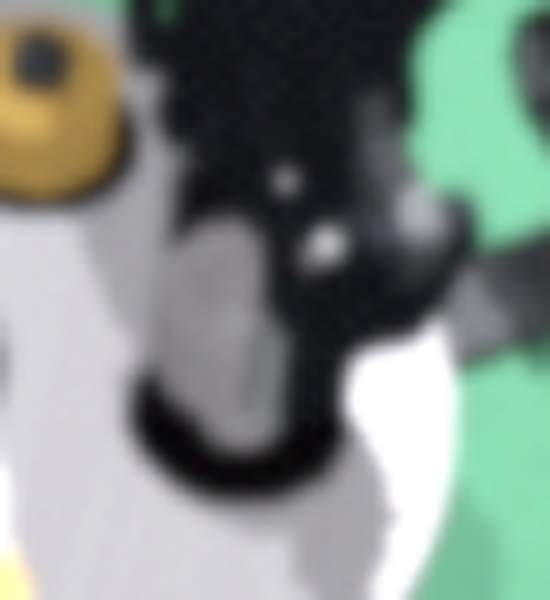

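Request:
apply_moves:
  targets: "0 2.5 0 0 1; 2 2.5 0 0 1; 4 2.5 0 0 1; 6 2.5 0 0 1; 6 2.5 0 0 1; 6 2.5 0 0 1"

```text
clock: 7.55
position: [667.1, -15.1, 86.0]
ee_rot: [-0.567, 0.422, 0.568, 0.422]
contact_force: [0.1, 0.2, -1.9]
gripper_width: 42.1
```

Run:
```python
from h import *
P=[]
for _ in range(3):
    d=cam("wrist");s=status.read_state();P.append(s["position"])
print(np.mean(P,0),s["contact_force"])
crop(d,"w9.png",200,180,170,160,4)
```

```text
[667.3341506  -15.00924315  86.28190864] [ 0.38424648  0.28955507 -2.20537125]
```

View pics/w9.png

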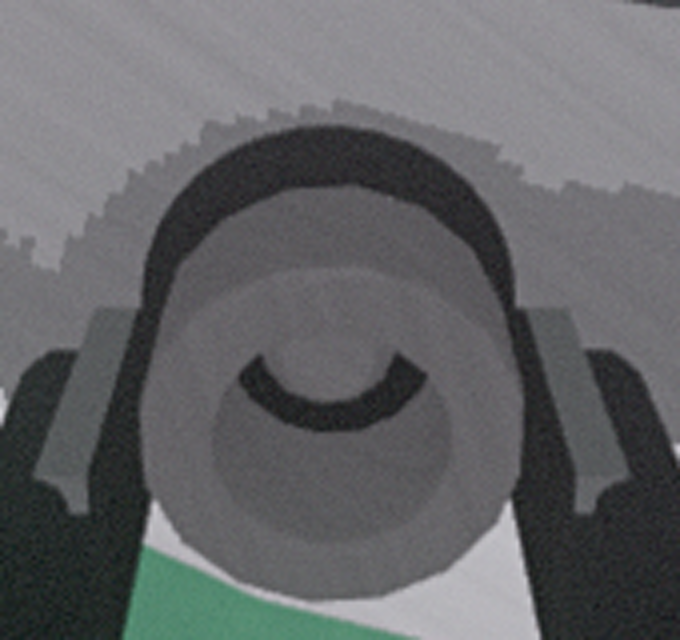

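The post is now visible inside the bore, concentric, with an even dark gap. Lowering on.

Request:
apply_moves:
  targets: "2 0 0 0 1; 4 0 0 0 1; 6 0 0 0 1; 7 0 0 0 1; 7 0 0 0 1; 7 0 0 0 1"

```text
clock: 8.2
position: [667.2, -15.0, 79.1]
ee_rot: [-0.568, 0.422, 0.568, 0.422]
contact_force: [-0.2, -0.1, -2.4]
gripper_width: 42.0
```

Run:
```python
from h import *
P=[]
for _ in range(3):
    d=cam("wrist");s=status.read_state();P.append(s["position"])
print(np.mean(P,0),s["contact_force"])
crop(d,"w10.png",200,180,170,160,4)
```

```text
[667.34061378 -15.03800379  79.37505333] [ 0.65212191  0.38777199 -2.2533119 ]
```

View pics/w10.png

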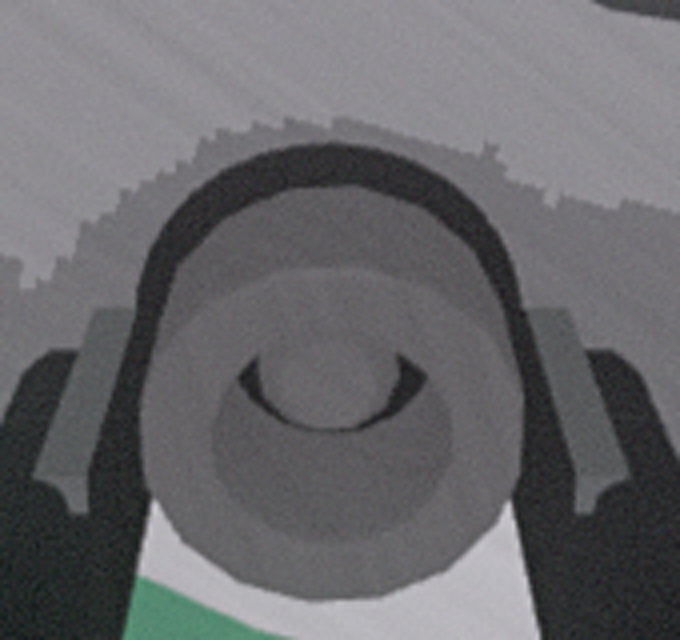

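Request:
apply_moves:
  targets: "1 0 0 0 1; 2 0 0 0 1; 3 0 0 0 1; 4 0 0 0 1; 4 0 0 0 1; 4 0 0 0 1"

```text
clock: 8.85
position: [667.2, -15.1, 75.2]
ee_rot: [-0.568, 0.422, 0.568, 0.422]
contact_force: [0.4, -0.5, -1.6]
gripper_width: 42.0
```

Request:
apply_moves:
  targets: "1 0 0 0 1; 2 0 0 0 1; 2 0 0 0 1; 2 0 0 0 1"

```text
clock: 9.18
position: [667.2, -15.1, 73.2]
ee_rot: [-0.568, 0.422, 0.568, 0.422]
contact_force: [0.2, -0.0, -1.9]
gripper_width: 42.0
```

Request:
apply_moves:
  targets: "1 0 0 0 1; 2 0 0 0 1; 2 0 0 0 1; 2 0 0 0 1"

```text
clock: 9.52
position: [667.2, -15.0, 71.2]
ee_rot: [-0.568, 0.422, 0.568, 0.422]
contact_force: [-1.0, 0.2, -2.6]
gripper_width: 41.9
```

Run:
```python
from h import *
P=[]
for _ in range(3):
    d=cam("wrist");s=status.read_state();P.append(s["position"])
print(np.mean(P,0),s["contact_force"])
crop(d,"w11.png",200,180,170,160,4)
```

```text
[667.27953108 -15.0305198   71.31704593] [ 0.00509472  0.21879496 -1.7261998 ]
```

View pics/w11.png

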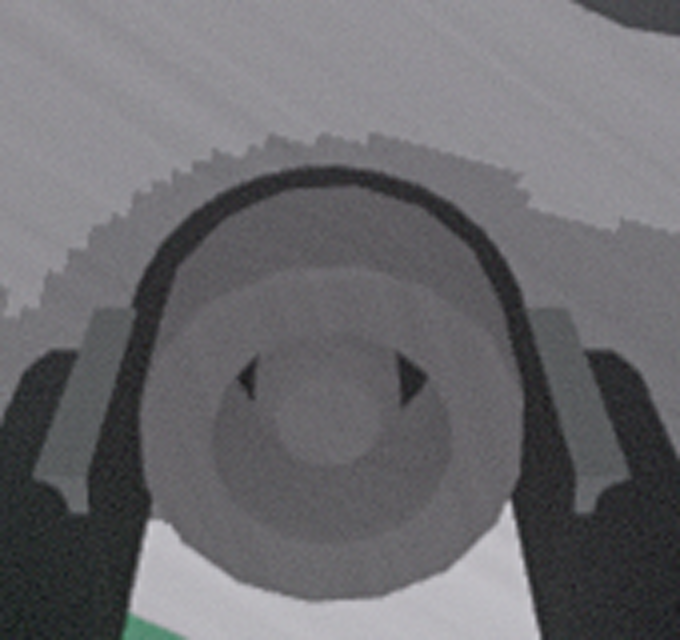

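Request:
apply_moves:
  targets: "1 0 0 0 1; 2 0 0 0 1; 2 0 0 0 1; 2 0 0 0 1"

```text
clock: 10.0
position: [667.5, -15.0, 70.9]
ee_rot: [0.568, -0.421, -0.567, -0.422]
contact_force: [-4.2, 0.7, 6.1]
gripper_width: 42.0
```

Request:
apply_moves:
  targets: "0.7 0 0 0 1; 1.4 0 0 0 1; 1.4 0 0 0 1; 1.4 0 0 0 1"

```text
clock: 10.33
position: [667.5, -15.0, 70.8]
ee_rot: [0.568, -0.421, -0.567, -0.422]
contact_force: [-4.6, 1.4, 10.9]
gripper_width: 42.0
```

Contact came at TCP 70.8, the same ring offset (5.8) as on the bench, so the ring should be on the plate. I'll ease off and release.

Request:
apply_moves:
  targets: "-2 0 0 0 1; -2 0 0 0 1; -2 0 0 0 -0.3; -2 0 0 0 -0.3; -2 0 0 0 -0.6; -2 0 0 0 -0.6; -2 0 0 0 -0.6; -2 0 0 0 -0.6"

```text
clock: 11.0
position: [667.3, -15.1, 69.7]
ee_rot: [-0.568, 0.422, 0.568, 0.422]
contact_force: [-0.6, -0.0, 0.7]
gripper_width: 68.1
```

Run:
```python
from h import *
d=cam("wrist");s=status.read_state()
print(s["position"],s["contact_force"],s["gripper_width"])
crop(d,"w12.png",150,150,270,240,2.5)
```

```text
[667.25687256 -15.06204586  69.74733448] [-0.34461352  0.5620581   0.69802866] 68.20054202858228
```

View pics/w12.png

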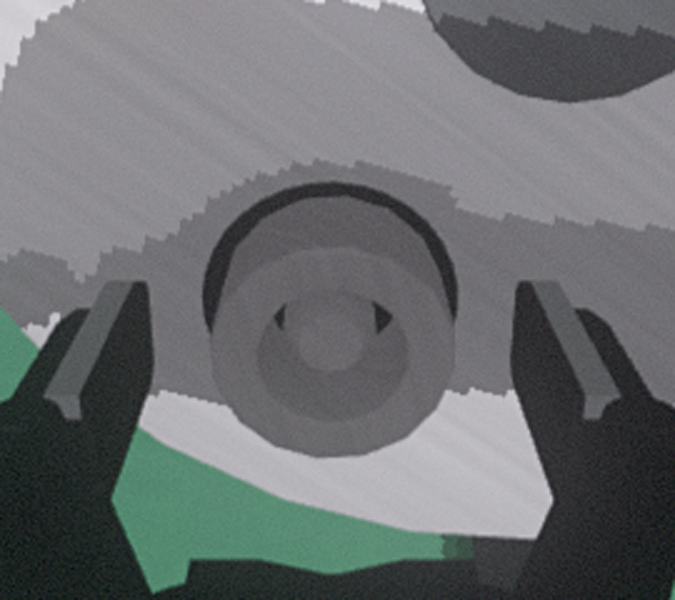

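The ring sits round the post. Withdrawing straight up.

Request:
apply_moves:
  targets: "-10 0 0 0 -0.6; -25 0 0 0 -0.6; -55 0 0 0 -0.6; -90 0 0 0 -0.6; -115 0 0 0 1; -125 0 0 0 1; -130 0 0 0 1; -130 0 0 0 1"

```text
clock: 11.72
position: [667.4, -14.9, 201.0]
ee_rot: [0.568, -0.421, -0.567, -0.422]
contact_force: [0.2, -0.0, -0.5]
gripper_width: 19.8
```

Request:
apply_moves:
  targets: "0 16 17 -7 1; 0 32 34 -14 1; 0 48 51 -21 1; 0 64 68 -28 1; 0 80 85 -35 1; 0 97 102 -42 1; 0 114 119 -49 1; 0 131 137 -56 1; 0 148 154 -58 1; 0 148 154 -58 1"

```text
clock: 12.55
position: [476.8, 90.0, 198.1]
ee_rot: [-0.699, 0.093, 0.703, 0.092]
contact_force: [-0.9, -0.2, -0.1]
gripper_width: -0.0
```

Run:
```python
from h import *
d=cam("wrist");s=status.read_state();t=cam("top");sd=cam("side")
M=R.from_quat(s["ee_rot"]).as_matrix()
print(s["position"],s["contact_force"],s["gripper_width"],s["joints"]);print(M.round(3))
crop(d,"w13.png",0,0,560,420,1.4);crop(sd,"s13.png",220,140,140,120,5)
```

```text
[478.75593502  89.86919671 198.54489297] [ 0.20102442 -0.06521294  0.81168046] 0.24420918437850564 [ 5.19365054e-01  1.80516978e-01 -3.68099643e-01 -7.78005796e-04
 -1.02562808e+00 -7.82776357e-01]
[[-0.003 -0.261 -0.965]
 [-0.001 -0.965  0.261]
 [-1.     0.002  0.003]]
```

View pics/w13.png

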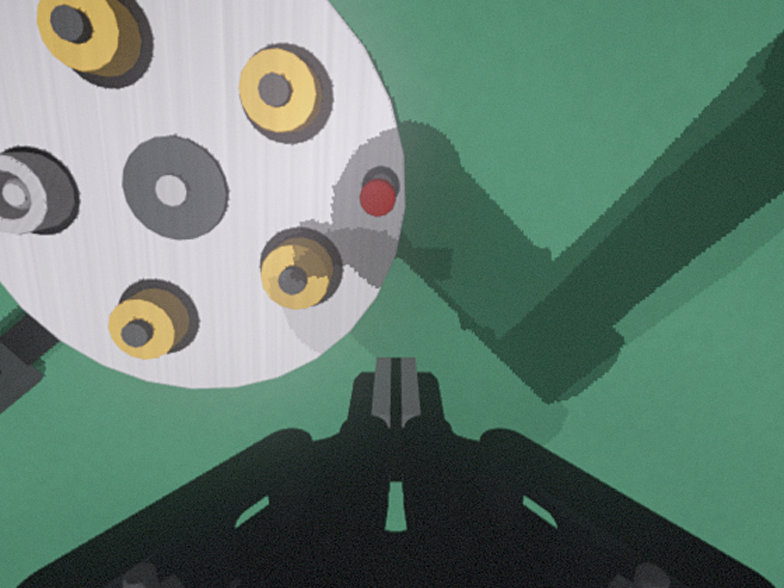

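View pics/s13.png

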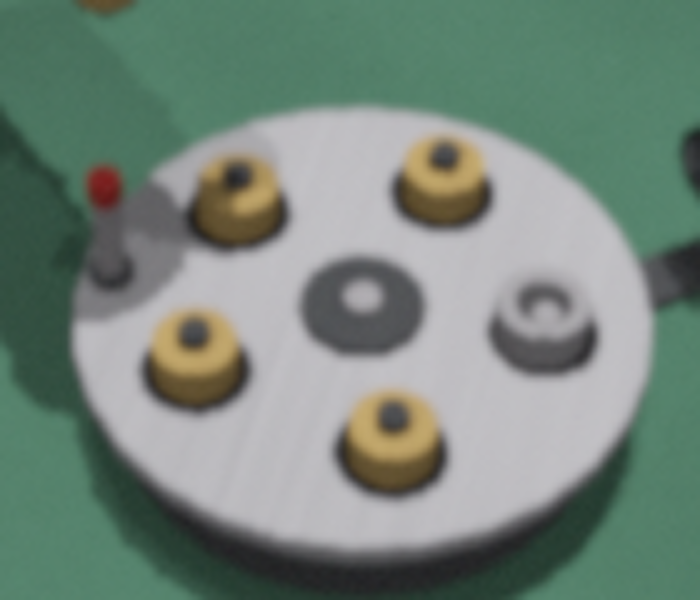

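The side view shows the ring lying flat round the post. Now measuring the knob and planning the approach.

Run:
```python
from h import *
d=cam("wrist");s=status.read_state();t=cam("top");sd=cam("side")
print(p2w(d,378/1.4,197/1.4,131),"hub",p2w(d,176/1.4,190/1.4,75), p2w(d,392/1.4,357/1.4,198))
hsv=cv2.cvtColor(t["img"],cv2.COLOR_RGB2HSV)
for n,c in(("top",t),("side",sd),("wrist",d)):
    h=cv2.cvtColor(c["img"],cv2.COLOR_RGB2HSV);m=(((h[...,0]<8)|(h[...,0]>172))&(h[...,1]>120)).astype(np.uint8)
    k,l,st,ce=cv2.connectedComponentsWithStats(m)
    for i in range(1,k):
        if 8<st[i,4]<900: print(n,ce[i],st[i,4],p2w(c,*ce[i],125 if n!="wrist" else 131))
P=np.mean([(cam("wrist"),status.read_state()["position"])[1] for _ in range(4)],0);print(P)
```

```text
[474.74036841  34.957185   131.        ] hub [589.16590411   6.70950935  75.        ] [480.68893033  82.03943731 198.        ]
top [256.23809524 239.61904762] 21 [469.9609683   35.79672809 125.        ]
top [ 20.3125    406.6640625] 128 [ 20.8433439  648.14396777 125.        ]
side [92.01129944 50.86440678] 177 [ 36.10794621 581.56013027 125.        ]
side [240.5 177. ] 38 [470.7732761   34.06020476 125.        ]
wrist [275.95762712 139.90042373] 472 [470.93570649  35.4623486  131.        ]
[481.52002611  89.34802934 199.45844034]
```

Request:
apply_moves:
  targets: "25 5 -2 0 1; 55 10 -4 0 1; 80 15 -4 0 1; 90 20 -4 0 1; 93 20 -4 0 1; 93 20 -4 0 1; 93 20 -4 0 1"

```text
clock: 13.63
position: [480.7, 69.7, 107.7]
ee_rot: [0.701, -0.093, -0.7, -0.094]
contact_force: [0.1, -0.0, -1.0]
gripper_width: -0.3
```

```bash
cat > c.py <<'E'
from h import *
import sys
C=np.array([586,5.])
P=[];F=[]
for i in range(3):
    d=cam("wrist");s=status.read_state();P.append(s["position"]);F.append(s["contact_force"])
p=np.mean(P,0);f=np.mean(F,0);M=R.from_quat(s["ee_rot"]).as_matrix()
print("pos",p.round(2),"F",f.round(2),"Ftool",(M.T@f).round(2),"clock",s["clock"],"j6",s["joints"][5])
t=cam("top")
h=cv2.cvtColor(t["img"],cv2.COLOR_RGB2HSV)
h=cv2.cvtColor(d["img"],cv2.COLOR_RGB2HSV);m=(((h[...,0]<8)|(h[...,0]>172))&(h[...,1]>110)).astype(np.uint8)
k,l,st,ce=cv2.connectedComponentsWithStats(m);i=1+np.argmax(st[1:,4]);print("knob px",ce[i],st[i])
kw=p2w(d,*ce[i],131);print("knob",kw,"ang",np.degrees(np.arctan2(kw[1]-5,kw[0]-586))%360)
print("tool y ang",np.degrees(np.arctan2(M[1,1],M[0,1]))%360,"rel knob in tool",(M.T@(kw-p)).round(1))
if len(sys.argv)>1: crop(d,sys.argv[1],100,60,360,300,2)
E
python3 c.py w14.png
```

```text
pos [480.76  69.92 108.06] F [ 0.23 -0.26 -0.12] Ftool [ 0.12  0.19 -0.29] clock 13.7833 j6 -0.7453387956563926
knob px [284.77460106 212.63630319] [ 264  190   42   46 1504]
knob [470.59110497  33.58620099 131.        ] ang 166.08812438608118
tool y ang 254.79896072206947 rel knob in tool [-23.   37.7   0.2]
```

View pics/w14.png

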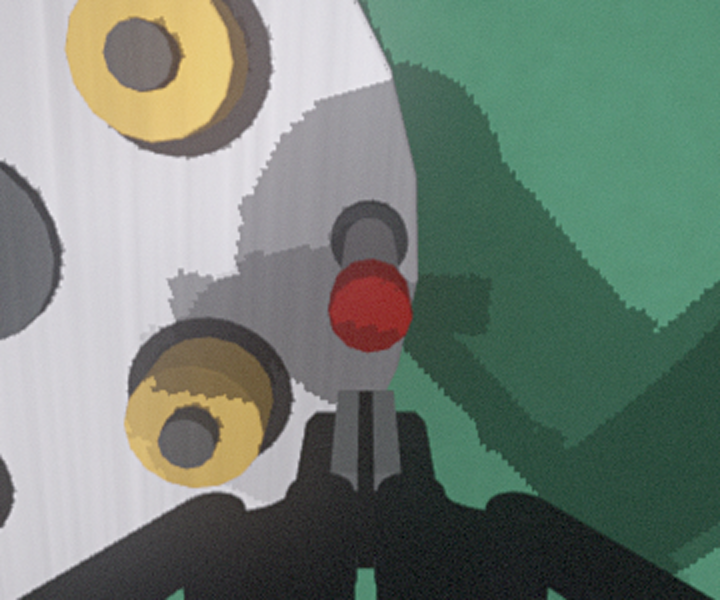

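Request:
apply_moves:
  targets: "0 5 0 0 1; 0 10 0 0 1; 0 14 0 0 1; 0 15 0 0 1; 0 16 0 0 1; 0 16 0 0 1"

```text
clock: 14.33
position: [475.5, 53.7, 107.0]
ee_rot: [0.701, -0.094, -0.701, -0.094]
contact_force: [-0.1, 0.1, 0.7]
gripper_width: -0.2
```

Request:
apply_moves:
  targets: "0 1 0 0 1; 0 2 0 0 1; 0 3 0 0 1; 0 3 0 0 1"

```text
clock: 14.67
position: [475.1, 51.8, 107.0]
ee_rot: [0.701, -0.093, -0.701, -0.094]
contact_force: [-0.3, 3.5, -0.1]
gripper_width: 0.1
```

Request:
apply_moves:
  targets: "0 2.1 0.3 -1 1; 0 4.2 0.6 -2 1; 0 6.3 0.8 -3 1; 0 8.4 1 -4 1; 0 10.5 1.2 -5 1; 0 12.6 1.3 -6 1; 0 12.6 1.3 -6 1"

```text
clock: 15.25
position: [470.6, 39.1, 107.0]
ee_rot: [0.705, -0.056, -0.704, -0.057]
contact_force: [1.5, 2.6, -0.8]
gripper_width: 0.1
```

```bash
python3 c.py w15.png
```

```text
pos [470.55  39.   107.05] F [ 1.64  2.04 -1.  ] Ftool [ 1.   -2.28 -1.29] clock 15.4 j6 -0.5898581306491942
knob px [282.29356568 252.05898123] [ 262  229   41   47 1492]
knob [467.91515581  17.79735408 131.        ] ang 173.8147538092375
tool y ang 260.77504081419397 rel knob in tool [-23.9  21.4  -0.8]
```

Request:
apply_moves:
  targets: "0 1.7 0.3 -1 1; 0 3.6 0.5 -2 1; 0 5.2 0.7 -3 1; 0 5.2 0.7 -3 1"

```text
clock: 15.78
position: [468.9, 34.1, 107.1]
ee_rot: [0.706, -0.038, -0.706, -0.038]
contact_force: [2.5, 2.8, -0.9]
gripper_width: -0.0
```

Request:
apply_moves:
  targets: "0 1.7 0.3 -1 1; 0 3.6 0.5 -2 1; 0 5.2 0.7 -3 1; 0 5.2 0.7 -3 1"

```text
clock: 16.12
position: [467.6, 28.9, 107.1]
ee_rot: [0.707, -0.02, -0.707, -0.02]
contact_force: [2.5, 3.1, -0.9]
gripper_width: 0.1
```

Request:
apply_moves:
  targets: "0 1.7 0.3 -1 1; 0 3.6 0.5 -2 1; 0 5.2 0.7 -3 1; 0 5.2 0.7 -3 1"

```text
clock: 16.45
position: [466.4, 23.7, 107.0]
ee_rot: [0.707, -0.001, -0.707, -0.001]
contact_force: [2.5, 2.9, -0.3]
gripper_width: -0.1
```

```bash
python3 c.py w16.png
```

```text
pos [466.29  23.69 106.98] F [1.7  2.45 1.27] Ftool [-1.27 -2.46 -1.69] clock 16.6 j6 -0.40464697058121
knob px [281.52473262 252.28275401] [ 262  229   40   48 1496]
knob [467.51081539   2.28923253 131.        ] ang 181.3105706443444
tool y ang 269.7661535581649 rel knob in tool [-24.   21.4  -1.3]
```

View pics/w16.png

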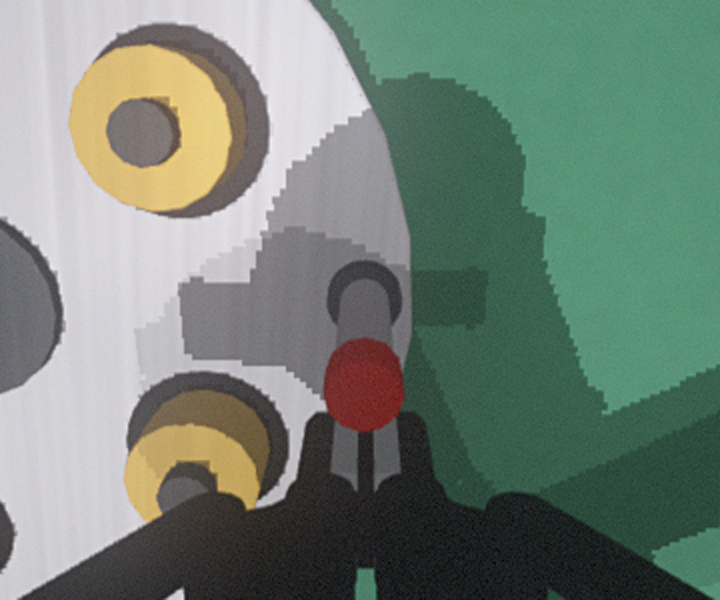

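The knob is centred on the closed fingers and the plate is turning, about 15° so far. Continuing in small felt steps.

Request:
apply_moves:
  targets: "0 1.8 0.1 -1 1; 0 3.6 0.2 -2 1; 0 5.2 0.3 -2.5 1; 0 5.2 0.3 -2.5 1"

```text
clock: 16.98
position: [465.5, 18.2, 106.8]
ee_rot: [-0.707, -0.014, 0.707, -0.014]
contact_force: [0.2, 2.9, 1.5]
gripper_width: 0.1
```

Request:
apply_moves:
  targets: "0 1.8 0.2 -1 1; 0 3.6 0.4 -2 1; 0 5.2 0.6 -2.5 1; 0 5.2 0.6 -2.5 1"

```text
clock: 17.32
position: [465.2, 13.0, 106.7]
ee_rot: [-0.706, -0.029, 0.707, -0.03]
contact_force: [-0.6, 2.8, 2.7]
gripper_width: 0.3
```

Request:
apply_moves:
  targets: "0 1.8 0.2 -1 1; 0 3.6 0.4 -2 1; 0 5.2 0.6 -2.5 1; 0 5.2 0.6 -2.5 1"

```text
clock: 17.65
position: [465.0, 7.8, 106.7]
ee_rot: [-0.705, -0.045, 0.706, -0.045]
contact_force: [-1.8, 1.7, 1.9]
gripper_width: -0.2
```

Request:
apply_moves:
  targets: "0 1.8 0.2 -1 1; 0 3.6 0.4 -2 1; 0 5.2 0.6 -2.5 1; 0 5.2 0.6 -2.5 1"

```text
clock: 17.98
position: [465.1, 2.6, 106.7]
ee_rot: [-0.704, -0.06, 0.705, -0.061]
contact_force: [-1.7, 2.2, 0.4]
gripper_width: 0.0
```

Request:
apply_moves:
  targets: "0 1.8 0.2 -1 1; 0 3.6 0.3 -2 1; 0 5.2 0.4 -2.5 1; 0 5.2 0.4 -2.5 1"

```text
clock: 18.32
position: [465.5, -2.6, 106.6]
ee_rot: [-0.703, -0.076, 0.704, -0.076]
contact_force: [-2.2, 2.7, 0.3]
gripper_width: -0.0
```

```bash
python3 c.py
```

```text
pos [465.72  -2.52 106.65] F [-1.21  1.54 -0.47] Ftool [ 0.47 -1.76  0.85] clock 18.4667 j6 -0.13098474124938073
knob px [282.71012574 252.66710788] [ 263  229   41   48 1511]
knob [471.28346336 -23.44566959 131.        ] ang 193.9264450390468
tool y ang 282.28029868040693 rel knob in tool [-24.3  21.6  -1. ]
```

Request:
apply_moves:
  targets: "0 1.8 0.2 -1 1; 0 3.6 0.3 -2 1; 0 5.2 0.5 -2.5 1; 0 5.2 0.5 -2.5 1"

```text
clock: 18.85
position: [466.6, -7.5, 106.8]
ee_rot: [-0.701, -0.091, 0.701, -0.091]
contact_force: [-1.7, 3.4, -1.0]
gripper_width: -0.0
```

Request:
apply_moves:
  targets: "0 1.8 0.2 -1 1; 0 3.6 0.3 -2 1; 0 5.2 0.5 -2.5 1; 0 5.2 0.5 -2.5 1"

```text
clock: 19.18
position: [468.0, -13.0, 107.0]
ee_rot: [0.699, 0.106, -0.699, 0.107]
contact_force: [-0.6, 1.7, -0.5]
gripper_width: -0.1
```

Request:
apply_moves:
  targets: "0 1.8 0.2 -1 1; 0 3.6 0.3 -2 1; 0 5.2 0.5 -2.5 1; 0 5.2 0.5 -2.5 1"

```text
clock: 19.52
position: [469.0, -17.9, 107.1]
ee_rot: [0.697, 0.121, -0.696, 0.122]
contact_force: [-0.6, 0.2, -0.3]
gripper_width: -0.1
```

Request:
apply_moves:
  targets: "0 1.8 0.2 -1 1; 0 3.6 0.3 -2 1; 0 5.2 0.5 -2.5 1; 0 5.2 0.5 -2.5 1"

```text
clock: 19.85
position: [469.8, -21.9, 107.0]
ee_rot: [0.694, 0.137, -0.694, 0.136]
contact_force: [-2.8, 7.0, 2.1]
gripper_width: 0.1
```

The force dropped (ramp) and then rose as the travel fell short (likely the stop). I'll press on in small amounts.

Request:
apply_moves:
  targets: "0 0.7 0 0 1; 0 1.5 0 0 1; 0 1.5 0 0 1; 0 1.5 0 0 1"

```text
clock: 20.18
position: [469.9, -22.4, 107.0]
ee_rot: [-0.694, -0.138, 0.694, -0.136]
contact_force: [-5.3, 12.4, 4.7]
gripper_width: -0.1
```

```bash
python3 c.py w17.png
```

```text
pos [469.92 -22.36 107.03] F [-6.49 11.85  4.57] Ftool [ -4.53 -13.43   1.5 ] clock 20.3333 j6 0.09463867548588045
knob px [285.77076412 253.11627907] [ 266  230   41   48 1505]
knob [477.94134123 -42.36239313 131.        ] ang 203.667965004636
tool y ang 292.2948792598928 rel knob in tool [-24.   21.5   0.2]
```

Request:
apply_moves:
  targets: "0 0.5 0 0 1; 0 1 0 0 1; 0 1 0 0 1; 0 1 0 0 1; 0 1 0 0 1"

```text
clock: 20.8
position: [470.0, -22.6, 107.0]
ee_rot: [-0.694, -0.138, 0.694, -0.135]
contact_force: [-7.6, 15.7, 5.8]
gripper_width: 0.1
```

```bash
python3 c.py w18.png
```

```text
pos [470.01 -22.63 107.03] F [-7.44 15.49  5.51] Ftool [ -5.44 -17.17   1.01] clock 20.95 j6 0.09684996275634221
knob px [285.71808511 253.34175532] [ 266  230   41   48 1504]
knob [478.01686801 -42.55329634 131.        ] ang 203.76759275126804
tool y ang 292.28379150445187 rel knob in tool [-24.1  21.4   0.1]
```

At 17 N the plate moves no further (1 mm commanded gives 0.26 mm at the tool, +3.8 N): it stands firm. Backing off and rising clear.

Request:
apply_moves:
  targets: "0 -2 0 0 1; 0 -5 0 0 1; 0 -10 0 0 1; 0 -18 0 0 1; -10 -22 0 0 1; -40 -22 0 0 1; -75 -22 0 0 1; -95 -22 0 0 1; -95 -22 0 0 1; -95 -22 0 0 1"

```text
clock: 21.83
position: [462.9, -4.3, 203.0]
ee_rot: [0.695, 0.137, -0.693, 0.136]
contact_force: [-0.6, -0.1, 0.1]
gripper_width: 0.0
```

```bash
python3 c.py w19.png
python3 - <<'E'
from h import *
t=cam("top");sd=cam("side")
crop(sd,"s19.png",220,140,140,120,5);crop(t,"t19.png",210,90,200,190,3.1)
E
```

```text
pos [461.75  -4.67 201.11] F [-0.04  0.33 -0.  ] Ftool [ 0.   -0.32 -0.08] clock 21.9833 j6 0.045838607710757207
knob px [283.33638444 166.12585812] [271 154  24  25 437]
knob [476.51882941 -39.72320616 131.        ] ang 202.2200812017367
tool y ang 292.2683314341131 rel knob in tool [70.1 38.1 -0.6]
```

View pics/s19.png

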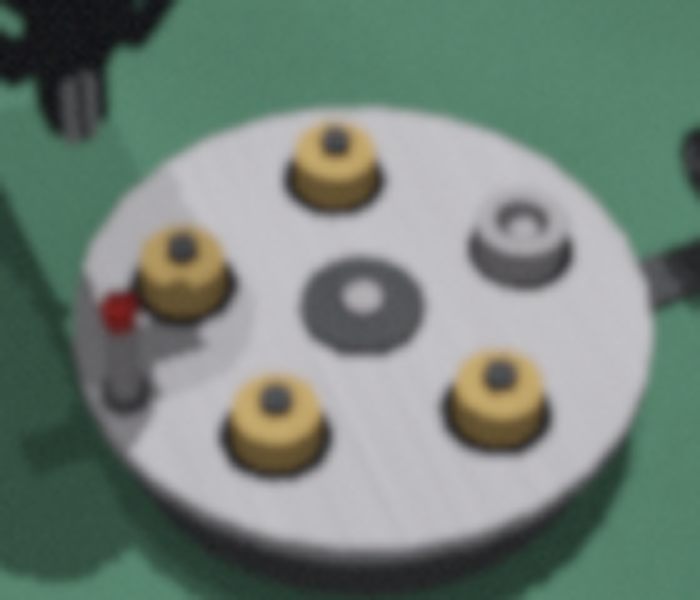

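View pics/t19.png

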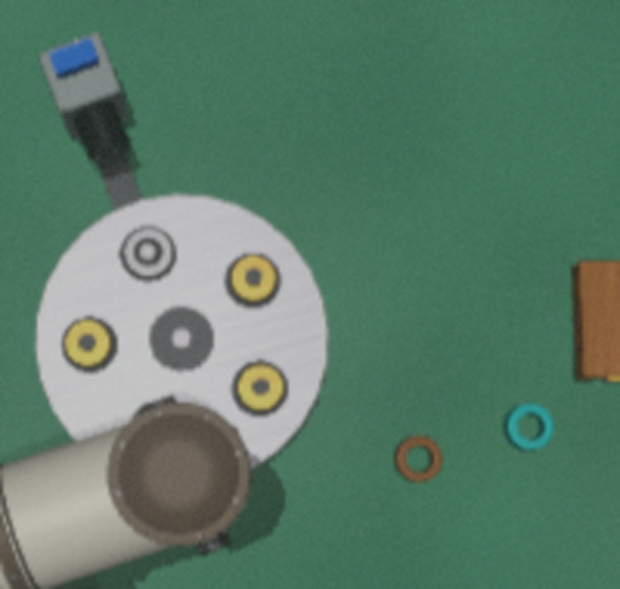

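View pics/w19.png

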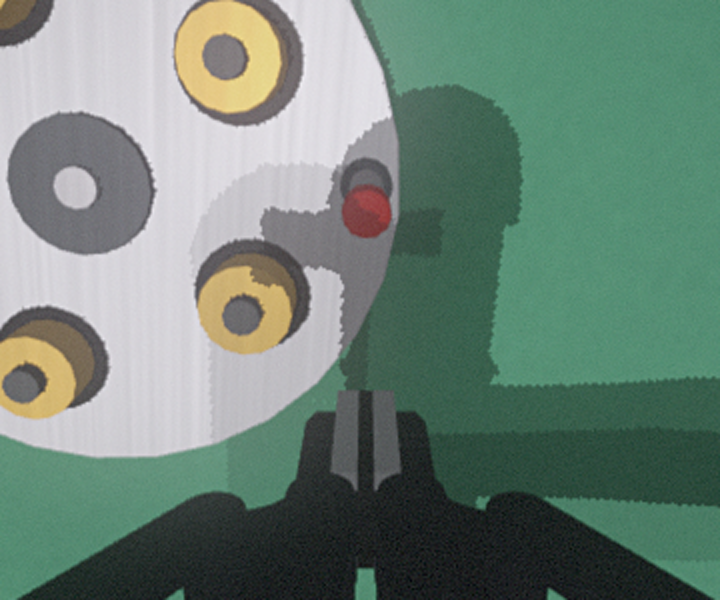

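Run:
```python
from h import *
t=cam("top");sd=cam("side")
a=lambda p:np.degrees(np.arctan2(p[1]-5,p[0]-586))
print("ring",a(p2w(t,210+148/3.1,90+251/3.1,89)),p2w(t,210+148/3.1,90+251/3.1,89),"was",a([668.5,-14.8]))
print("cam",a(p2w(t,210+85/3.1,90+72/3.1,110)))
h=cv2.cvtColor(sd["img"],cv2.COLOR_RGB2HSV)
print("knob side",a(p2w(sd,220+119/5,140+312/5,125)),"was",a(p2w(sd,240.5,177,125)))
print("bush (1) now/was", a(p2w(t,210+253/3.1,90+278/3.1,95)),a(p2w(t,210+275/3.1,90+332/3.1,95)))
```

```text
ring 22.648978333542903 [662.95158357  37.10905889  89.        ] was -13.495733280795813
cam 21.16215702470153
knob side -156.47172626953105 was 165.84517043139596
bush (1) now/was -50.08149729575121 -86.98644928396892
```

```bash
python3 -c "
from bench import job
print(job.job_done())"
```

```text
the job is handed in; nothing more can be done
None
```

The steel ring is flat on the plate around the bare post, and the table has been pushed anticlockwise up against its stop. The job was handed in at about 22 s.

- **Ring:** I picked the silver-grey ring and lowered it until it met the plate. It touched at TCP height 70.8 mm, the same 5.8 mm offset it had in the grip on the bench. The last side and top views show it level around the post.
- **Table:** I pushed the knob with the closed fingers and turned the plate about 37° (0.64 rad).
    - **Finding the stop:** The push force was about 2–3 N, fell to near zero as the plunger rose on its ramp, then climbed at a hard stop. A further 1 mm of commanded push moved the tool only 0.26 mm and added 3.8 N.
    - **Peak force:** The highest reading was about 17 N along the push, about 18 N in total, under the 25 N limit.
- **Last checks:** The arm is clear at 200 mm height and reads no contact force. The ring's post stands at about 22.6° and the inspection camera at about 21°, which agree within measuring error.
- **Not confirmed:** The plunger reading was not in the state, so "home" rests on the force drop, the hard stop and the alignment with the inspection camera. The camera views disagreed by 2–4 mm on where the post was. I settled that by looking through the ring bore as I lowered it.

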